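# Sort the finished wares into their holders

## Task

Sort the five finished goods along the front of the table (two cream soap bars, two dropper bottles, one salve pot; not the stock at the back) into the three pale wooden holders: each bar flat in its own rectangular bay of the bar tray, each bottle upright in its own hole of the bottle rack, and the pot upright in the round recess of the pot stand. Leave the roll of tape and the green bowl where they are.

Things in the scene. Friction and masses are not known exactly. Their poses are not given: they have to be found in the camera images.
- soap_a: plain cream cured soap bar, a rounded block 42 x 63 x 26 mm lying flat; origin at the centre of its underside, x across its 42 mm width (grip here), y along its 63 mm length, z up. One of two alike; either may go in either bay.
- soap_b: plain cream cured soap bar, a rounded block 42 x 63 x 26 mm lying flat; origin at the centre of its underside, x across its 42 mm width (grip here), y along its 63 mm length, z up. The other soap bar.
- bottle_a: amber dropper bottle with a black rubber bulb cap, standing upright, 102 mm tall; round body 32 mm across up to about 60 mm high (grip here), collar 24 mm across from 62 to 77 mm, bulb 13 mm across above. Origin at the centre of its foot, z up. One of two; either may go in either hole. Both stand taller than a low gripper's  mind them when reaching beside them.
- bottle_b: amber dropper bottle with a black rubber bulb cap, standing upright, 102 mm tall; round body 32 mm across up to about 60 mm high (grip here), collar 24 mm across from 62 to 77 mm, bulb 13 mm across above. Origin at the centre of its foot, z up. The other bottle.
- pot: round salve pot with a white base and a tan lid (the lid is fixed), 65 mm across, 29 mm tall, standing upright; origin at the centre of its underside, z up. Grip across its diameter.
- bar_tray: low pale wooden tray 78 x 186 x 14 mm with two rectangular bays in a row, each 60 mm (along its x) by 80 mm (along its y), 9 mm deep, so their floors lie 5 mm above the underside; bay centres at x = 0, y = -44 mm and +44 mm. Fixed to the table during a run. Origin at the centre of its underside, z up.
- bottle_rack: pale wooden block 74 x 164 x 34 mm with two round holes 52 mm across and 25 mm deep, so their floors lie 9 mm above the underside; hole centres at x = 0, y = -40 mm and +40 mm. Fixed to the table during a run. Origin at the centre of its underside, z up.
- pot_stand: square pale wooden plate 112 x 112 x 14 mm with one round recess in its middle, 84 mm across and 8 mm deep, so its floor lies 6 mm above the underside. Fixed to the table during a run. Origin at the centre of its underside, z up.
- tape_roll: bystander: loose roll of tan masking tape lying flat, 95 mm across, 24 mm tall; origin at the centre of its underside. To be left where it is. Also here, fixed: a tall wax warmer, its front at x 0.66 for y -0.2 to -0.4 m (the hand must not swing into it above a holder in front of it), and a stock rack at the left beyond y 0.5 m.
- bowl: bystander: loose pale green bowl, 100 mm across, 48 mm tall; origin at the centre of its underside. To be left where it is. Also here, fixed: a broom handle leaning over the front edge of the table, top end at x 0.38, y -0.20, z 0.29 m (x 0.31 at z 0.1); cross beyond it, at x over 0.55.
Things that resemble listed ones, but are neither listed nor needed, are in the scene too. What is shaped like the bottle_b but yellow is not meant. What is shaped like the pot but pink or red is not meant.

How it is judged:
By the outcome, as a careful person would: the job done as asked, in the order asked, and still so for the second after the job is handed in, with the robot touching nothing.
It also fails if it takes over 136 s, if anything falls off the work surface, if the arm or the gripper's body presses on something with over 40 N, if the wrist force passes 120 N, or if a joint passes its speed limit or range.

## Robot

A 7-joint arm with a two-finger parallel gripper is mounted at the origin on a cart in front of the work surface, level with it; the furniture and walls round the work are solid. World frame = base frame: x ahead of the robot, y to its left, z up, the work surface at z = 0. Lengths are in m, angles in rad, forces in N, time in s.
With the tool pointing down it reaches from about 0.4 to 0.875 m from the base axis. Payload 19.3 kg.
Tool frame: the origin (TCP) lies midway between the tips of the shut fingers; the grasp point (between the pads) lies bot.pinch_z behind it (bot.pinch_z is the distance from the TCP to the grasp point, in m); z points along the fingers, y is the line along which they close (so a half turn about z gives the same grasp; the last joint's range is limited). The gripper opens to 85 mm and grips with 20 to 120 N. Pads are 22 mm wide; open, the fingers measure 114 mm over their backs; the gripper's body (76 mm by 85 mm) begins 54 mm behind the grasp point. The pads swing forward as they close: fully open they stand 13 mm farther back than shut.
Start: joints at [1.138, 0.521, -0.036, 1.599, 0.021, 1.021, -0.113], TCP at [0.222, -0.584, 0.231] pointing down, gripper open.
Joint ranges: [-2.91, 2.91], [-0.3, 2.13], [-1.5, 1.42], [0.17, 2.43], [-1.26, 4.41], [0.16, 1.93], [-2.52, 2.52]. Speed limits (rad/s): [1.89, 1.89, 2.39, 2.39, 3.01, 3.01, 3.01].

## Interface

Orientations are given as [roll, pitch, yaw] about the fixed x, y, z axes, in that order (R = Rz(yaw) Ry(pitch) Rx(roll)).
In Python, from workcell import readout, grab_frame, camera_info, workorder, bot gives the robot as it stands. The module is installed in compiled form; this text tells all that it offers.
- The arm moves only by the tool drive_tool, never from a script. Its argument "targets" is a list of rows, each an object of numbers: "dx", "dy", "dz": the shift along the tool's x, y, z as a fraction of full scale; "yaw": the turn about the tool's z as a fraction of full scale; "fingers": the closure, from 0 (fully open) to 1 (shut). In form: [{"dx": .., "dy": .., "dz": .., "yaw": .., "fingers": ..}, ...]. A call has 1 to 20 rows; each row shifts and turns the commanded pose from where the row before left it, along the tool's axes as they then stand; what a row does not reach is not made up. Full scale, the value 1, is 0.1 m for a shift and 90 degrees for a turn. A row lasts 1/10 s, in which the tool goes at most 50 mm and 8.59 degrees, less where a joint would pass 70% of its speed; a pose out of reach is approached as far as the arm can. A call with a number of a shift or a turn outside -1 to 1 is refused whole. A call with a gripper value outside its range is refused whole. The fingers move at their own pace and stop on an object; "squeeze" is the grip in N (left out, the last holds). Time passes only in rows, so rows that do not move let the fingers close. It gives the time, the measured TCP pose, the force, the opening and the grip force at its end, in the units of the state.
- readout.observe(): the state, without advancing time (a new reading comes with each control period).
- grab_frame(name): name is "scene" or "top" or "wrist"; returns the picture (400x640x3 uint8, blue, green, red); there is no depth.
- camera_info(name): a dict with "fx", "fy", "cx", "cy" (pixels), "T" (4x4, takes a point from camera to world coordinates); the wrist camera has in their place "hand_eye" (4x4, takes a point from camera to tool coordinates, whose origin is the TCP and whose axes are the flange's). Camera axes: x right, y up, looking along -z (the intrinsics and any distortion apply to the point x, -y, -z); pixel columns grow to the right and rows downward; lengths in m; the calibration is good to about 2 mm. A picture is of the moment at which its call begins: read the wrist's pose just before it. camera_info takes no time and is no camera call.
- workorder.job_done(): hands the job in; it is judged then, once.
The state is a dict: "clock": time; "qpos": joint angles; "qd": joint speeds; "joint_efforts": joint torques, N m; "position": TCP position; "tool_rot": TCP orientation; "force": force on the tool from outside, world axes, zero at the start; "moment": the same for the moment, N m; "grip_width": finger opening in m; "finger_force": force on a finger pad.
Only numpy, scipy, OpenCV 4.12 (cv2) and the standard library are available. Lean on these libraries where they do the work, as an engineer would, in place of code of your own. Each camera call takes 0.05 s, during which the arm holds its last target. There are 200 camera calls.

## Working session

There is one attempt and no reset: what is moved stays moved. The work goes in short steps, Python scripts to look and compute and a tool call to move; the robot and the scene stay as the last step left them, time stands still between calls to the robot, and variables do not carry over. Pictures are saved under pics/ and viewed, at most 14 in all, crops included, and the job is handed in when it is done.

Besides the shell and the picture viewer there is one more tool, called after "Call:" as name([rows], argument=value, ...), one row to a line, values as JSON. drive_tool: Moves the arm, as the interface text tells. Shift numbers are shares of 0.1 m and turn numbers shares of 90 degrees, none past 1 either way. Its arguments: {"type":"object","properties":{"targets":{"type":"array","items":{"type":"object","properties":{"dx":{"type":"number","minimum":-1,"maximum":1},"dy":{"type":"number","minimum":-1,"maximum":1},"dz":{"type":"number","minimum":-1,"maximum":1},"yaw":{"type":"number","minimum":-1,"maximum":1},"fingers":{"type":"number"}}}},"squeeze":{"type":"number"}},"required":["targets"]}

```bash
mkdir -p pics
python3 - <<'E'
from workcell import readout, grab_frame, camera_info, workorder, bot
import cv2, numpy as np
print(readout.observe()); print(bot.pinch_z)
for n in ["scene","top","wrist"]:
    print(n,camera_info(n))
for n in ["scene","top"]:
    cv2.imwrite(f"pics/{n}0.png",grab_frame(n))
E
ls
```

```text
{'clock': 0.0, 'qpos': array([ 1.13778191,  0.52205025, -0.03633168,  1.59997217,  0.0212376 ,
        1.02111241, -0.11283644]), 'qd': array([ 0.00049051, -0.0004403 ,  0.00105229, -0.00102822,  0.00084392,
        0.00095699,  0.00172167]), 'joint_efforts': array([ 1.17442210e-04, -9.27134943e+01,  1.98042825e+00, -3.69938457e+01,
        1.78204273e-02,  8.11594364e-03, -7.92558978e-06]), 'position': array([ 0.22165922, -0.58402315,  0.23071595]), 'tool_rot': array([-3.14044186e+00,  1.12056957e-04,  3.62790789e-01]), 'force': array([ 0.06295224, -0.42194544, -0.19924142]), 'moment': array([-0.01840723, -0.03497198,  0.01843016]), 'finger_force': 0.0, 'grip_width': 0.08536531800367099}
0.0187
scene {'fx': 474.1357080811338, 'fy': 474.1357080811338, 'cx': 315.9157453000329, 'cy': 199.96200950025207, 'T': array([[ 0.75502101,  0.28317828, -0.59139948, -0.34525479],
       [-0.65552878,  0.34663291, -0.67091552, -1.15040981],
       [ 0.01500982,  0.89423469,  0.44734664,  0.74272688],
       [ 0.        ,  0.        ,  0.        ,  1.        ]])}
top {'fx': 395.52615002988665, 'fy': 395.52615002988665, 'cx': 320.42846820494634, 'cy': 200.61563307615685, 'T': array([[ 0.01754819,  0.99059605, -0.13568907,  0.36125733],
       [-0.99940613,  0.02140336,  0.02700521, -0.11366717],
       [ 0.02965546,  0.13513459,  0.99038336,  1.33946634],
       [ 0.        ,  0.        ,  0.        ,  1.        ]])}
wrist {'fx': 288.31355847881304, 'fy': 288.31355847881304, 'cx': 321.8732813669995, 'cy': 201.30974907961055, 'hand_eye': array([[-1.79080956e-04,  9.55409099e-01,  2.95285321e-01,
         7.66396839e-02],
       [ 9.99999922e-01,  2.74873247e-04, -2.82897433e-04,
         1.62516215e-03],
       [-3.51448817e-04,  2.95285247e-01, -9.55409074e-01,
        -1.42600321e-01],
       [ 0.00000000e+00,  0.00000000e+00,  0.00000000e+00,
         1.00000000e+00]])}
pics
```

View pics/top0.png

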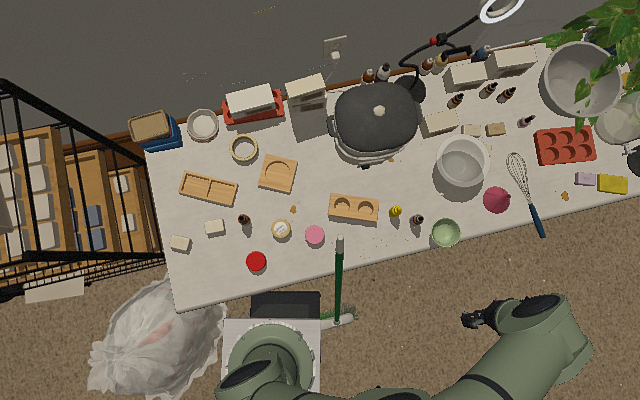

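View pics/scene0.png

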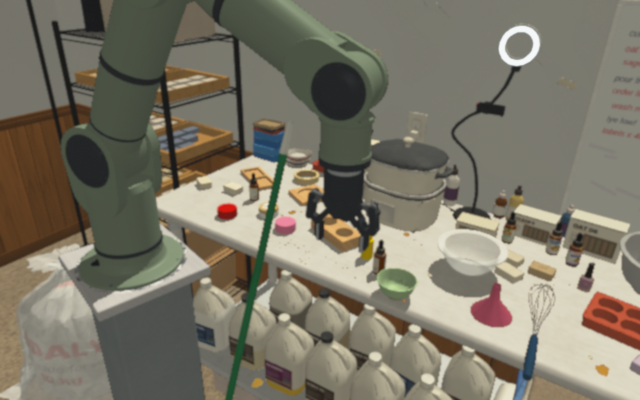

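The top view shows soaps near (180,243) and (215,227), bottles near (244,219) and (417,219), the pot near (281,229), the tray at (208,188), the stand at (278,173) and the rack at (354,208). I'll take enlarged crops to read these more closely.

Run:
```python
import cv2
im=cv2.imread("pics/top0.png")
for n,(x,y,w,h) in dict(L=(155,140,160,120),R=(300,160,160,120)).items():
    c=cv2.resize(im[y:y+h,x:x+w],None,fx=5,fy=5,interpolation=cv2.INTER_CUBIC)
    for i in range(0,w,20):
        cv2.putText(c,str(x+i),(i*5,10),0,.35,(0,0,255),1); cv2.line(c,(i*5,0),(i*5,h*5),(255,200,0),1)
    for j in range(0,h,20):
        cv2.putText(c,str(y+j),(0,j*5+10),0,.35,(0,0,255),1); cv2.line(c,(0,j*5),(w*5,j*5),(255,200,0),1)
    cv2.imwrite(f"pics/top0{n}.png",c)
```

```text
(no output)
```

View pics/top0L.png

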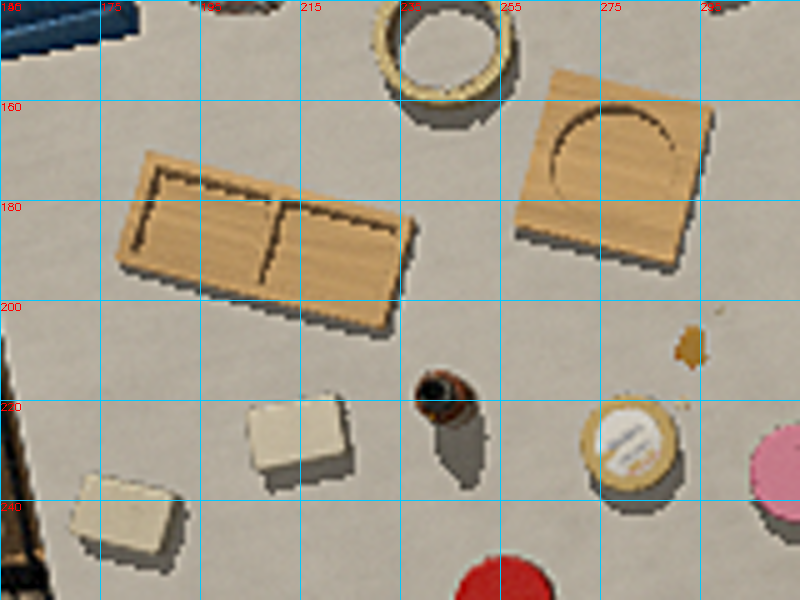

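View pics/top0R.png

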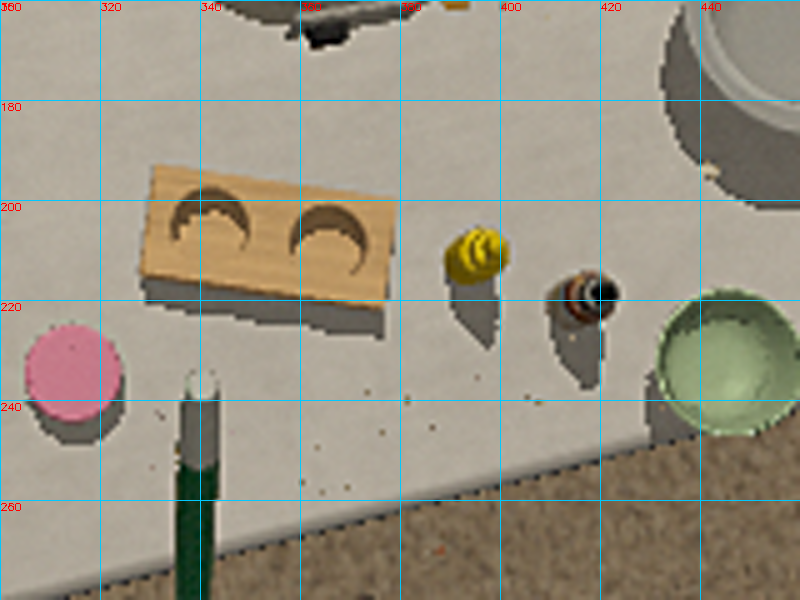

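```bash
cat > h.py <<'E'
import numpy as np
from workcell import camera_info
from scipy.spatial.transform import Rotation as R
def ray(ci,T,px,z):
    d=T[:3,:3]@np.array([(px[0]-ci['cx'])/ci['fx'],-(px[1]-ci['cy'])/ci['fy'],-1.])
    return T[:3,3]+d*(z-T[2,3])/d[2]
def top(px,z):
    ci=camera_info("top"); return ray(ci,ci['T'],px,z)
def wrist(px,z,pos,rot):
    ci=camera_info("wrist"); T=np.eye(4); T[:3,:3]=R.from_euler('xyz',rot).as_matrix(); T[:3,3]=pos
    return ray(ci,T@ci['hand_eye'],px,z)
E
python3 - <<'E'
from h import *
L=np.array([154.6,139.6]);Rr=np.array([299.6,159.6])
def quad(n,o,c,z):
    p=np.array([top(np.array(q)/5+o,z)[:2] for q in c]); e=[p[(i+1)%4]-p[i] for i in range(4)]
    print(n,p.mean(0).round(4),"sides",[round(np.linalg.norm(x)*1e3) for x in e],"dir deg",[round(np.degrees(np.arctan2(x[1],x[0])),1) for x in e])
quad("tray",L,[(147,151),(413,219),(388,330),(119,263)],.014)
quad("stand",L,[(555,70),(714,110),(674,269),(515,227)],.014)
quad("rack",Rr,[(153,166),(395,200),(383,306),(141,272)],.034)
quad("soap1",L,[(88,472),(180,495),(162,555),(72,528)],.025)
quad("soap2",L,[(247,407),(338,393),(347,452),(259,470)],.025)
for n,o,c,z in [("botA",L,(433,389),.1),("botB",Rr,(603,292),.1),("pot",L,(630,443),.029),("yellow",Rr,(487,248),.1),("bowl",Rr,(729,362),.048),("tape",L,(447,45),.024),("red",L,(505,600),.029),("pink",Rr,(72,372),.029),("holeL",Rr,(210,226),.034),("holeR",Rr,(329,246),.034),("front1",Rr,(400,510),0),("front2",Rr,(100,595),0)]:
    print(n,top(np.array(c)/5+o,z).round(4))
E
```

```text
tray [0.5786 0.2301] sides [186, 77, 186, 78] dir deg [np.float64(-103.2), np.float64(170.1), np.float64(77.1), np.float64(-10.1)]
stand [ 0.6335 -0.002 ] sides [112, 113, 111, 112] dir deg [np.float64(-103.0), np.float64(167.7), np.float64(76.3), np.float64(-11.9)]
rack [ 0.5218 -0.259 ] sides [164, 72, 162, 72] dir deg [np.float64(-96.8), np.float64(173.5), np.float64(83.1), np.float64(-5.6)]
soap1 [0.3944 0.3089] sides [62, 40, 62, 38] dir deg [np.float64(-102.9), np.float64(166.7), np.float64(74.5), np.float64(-12.1)]
soap2 [0.4503 0.1998] sides [60, 40, 58, 43] dir deg [np.float64(-80.0), np.float64(-168.5), np.float64(102.8), np.float64(13.9)]
botA [0.4728 0.0994 0.1   ]
botB [ 0.4823 -0.4647  0.1   ]
pot [ 0.446  -0.0194  0.029 ]
yellow [ 0.5088 -0.391   0.1   ]
bowl [ 0.4428 -0.5623  0.048 ]
tape [0.7143 0.1135 0.024 ]
red [0.342  0.0588 0.029 ]
pink [ 0.429  -0.1301  0.029 ]
holeL [ 0.5276 -0.2201  0.034 ]
holeR [ 0.5158 -0.2997  0.034 ]
front1 [ 0.3421 -0.3529  0.    ]
front2 [ 0.2827 -0.152   0.    ]
```

The measured sides match the given sizes (tray 186x78, stand 112, rack 164x73, soaps about 60x40). I'll start with bottle_b. The first move turns the tool to yaw 90°, so tool x is world +y and tool y is world +x, then travels above the bottle.

Call:
drive_tool([
  {"yaw": -0.085,"fingers": 0},
  {"yaw": -0.085},
  {"yaw": -0.085},
  {"yaw": -0.085},
  {"yaw": -0.085},
  {"yaw": -0.085},
  {"yaw": -0.085},
  {"yaw": -0.085},
  {"yaw": -0.085},
  {},
  {"dy": 0.2,"dx": 0.1},
  {"dy": 0.3,"dx": 0.14},
  {"dy": 0.3,"dx": 0.14},
  {"dy": 0.3,"dx": 0.14},
  {"dy": 0.3,"dx": 0.14},
  {"dy": 0.3,"dx": 0.14},
  {"dy": 0.3,"dx": 0.14},
  {"dy": 0.3,"dx": 0.14},
  {"dy": 0.2,"dx": 0.1},
  {},
], squeeze=40)

```text
invalid input
```

Call:
drive_tool([
  {"dx": 0,"dy": 0,"dz": 0,"yaw": -0.085,"fingers": 0},
  {"dx": 0,"dy": 0,"dz": 0,"yaw": -0.085,"fingers": 0},
], squeeze=40)

```text
clock: 0.3
position: [0.2218, -0.5841, 0.2309]
tool_rot: [-3.141, -0.0, 0.635]
force: [-0.8, 0.4, -1.1]
grip_width: 0.0857
finger_force: 0.0
```

Call:
drive_tool([
  {"dx": 0,"dy": 0,"dz": 0,"yaw": -0.085,"fingers": 0},
  {"dx": 0,"dy": 0,"dz": 0,"yaw": -0.085,"fingers": 0},
  {"dx": 0,"dy": 0,"dz": 0,"yaw": -0.085,"fingers": 0},
  {"dx": 0,"dy": 0,"dz": 0,"yaw": -0.085,"fingers": 0},
  {"dx": 0,"dy": 0,"dz": 0,"yaw": -0.085,"fingers": 0},
  {"dx": 0,"dy": 0,"dz": 0,"yaw": -0.085,"fingers": 0},
  {"dx": 0,"dy": 0,"dz": 0,"yaw": -0.085,"fingers": 0},
  {"dx": 0.1,"dy": 0.2,"dz": 0,"yaw": 0,"fingers": 0},
  {"dx": 0.14,"dy": 0.3,"dz": 0,"yaw": 0,"fingers": 0},
  {"dx": 0.14,"dy": 0.3,"dz": 0,"yaw": 0,"fingers": 0},
  {"dx": 0.14,"dy": 0.3,"dz": 0,"yaw": 0,"fingers": 0},
  {"dx": 0.14,"dy": 0.3,"dz": 0,"yaw": 0,"fingers": 0},
  {"dx": 0.14,"dy": 0.3,"dz": 0,"yaw": 0,"fingers": 0},
  {"dx": 0.14,"dy": 0.3,"dz": 0,"yaw": 0,"fingers": 0},
  {"dx": 0.14,"dy": 0.3,"dz": 0,"yaw": 0,"fingers": 0},
  {"dx": 0.1,"dy": 0.2,"dz": 0,"yaw": 0,"fingers": 0},
  {"dx": 0,"dy": 0,"dz": 0,"yaw": 0,"fingers": 0},
  {"dx": 0,"dy": 0,"dz": 0,"yaw": 0,"fingers": 0},
])

```text
clock: 2.1
position: [0.4724, -0.4678, 0.2308]
tool_rot: [-3.141, -0.0, 1.565]
force: [-0.0, -0.4, -0.3]
grip_width: 0.0853
finger_force: 0.0
```

```bash
cat > look.py <<'E'
import sys,cv2,json
from workcell import readout, grab_frame
s=readout.observe(); im=grab_frame("wrist"); cv2.imwrite(f"pics/{sys.argv[1]}.png",im)
json.dump([list(s['position']),list(s['tool_rot'])],open(f"pics/{sys.argv[1]}.json","w")); print(s['position'],s['tool_rot'],s['qpos'].round(2))
E
python3 look.py w1
```

```text
[ 0.47239277 -0.46776121  0.23084583] [-3.14085693e+00 -3.53720430e-04  1.56503252e+00] [ 0.91  0.61 -0.35  1.47  0.22  1.1   0.51]
```

View pics/w1.png

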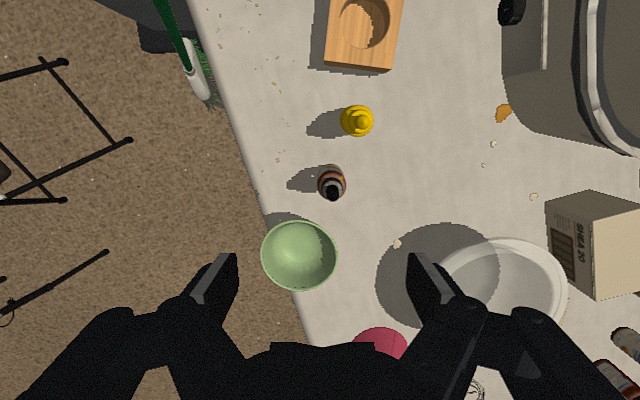

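The wrist view shows bottle_b's bulb at about (334,192), the yellow one at (357,120), and a rack hole at (362,22).

Run:
```python
from h import *; import json
p,r=json.load(open("pics/w1.json"))
for n,c,z in [("bulb",(334,192),.1),("yel",(361,121),.1),("hole",(363,22),.034)]: print(n,wrist(c,z,p,r).round(4))
```

```text
bulb [ 0.486  -0.4685  0.1   ]
yel [ 0.5102 -0.4014  0.1   ]
hole [ 0.5176 -0.3047  0.034 ]
```

Call:
drive_tool([
  {"dx": 0.02,"dy": 0.12,"dz": 0,"yaw": 0,"fingers": 0},
  {"dx": 0,"dy": 0,"dz": 0.3,"yaw": 0,"fingers": 0},
  {"dx": 0,"dy": 0,"dz": 0.3,"yaw": 0,"fingers": 0},
  {"dx": 0,"dy": 0,"dz": 0.3,"yaw": 0,"fingers": 0},
  {"dx": 0,"dy": 0,"dz": 0.3,"yaw": 0,"fingers": 0},
  {"dx": 0,"dy": 0,"dz": 0.25,"yaw": 0,"fingers": 0},
  {"dx": 0,"dy": 0,"dz": 0.2,"yaw": 0,"fingers": 0},
  {"dx": 0,"dy": 0,"dz": 0.15,"yaw": 0,"fingers": 0},
  {"dx": 0,"dy": 0,"dz": 0.1,"yaw": 0,"fingers": 0},
  {"dx": 0,"dy": 0,"dz": 0.06,"yaw": 0,"fingers": 0},
  {"dx": 0,"dy": 0,"dz": 0,"yaw": 0,"fingers": 0},
])

```text
clock: 3.25
position: [0.4845, -0.466, 0.035]
tool_rot: [-3.141, -0.0, 1.564]
force: [-0.0, 1.2, 0.4]
grip_width: 0.0858
finger_force: 0.0
```

Call:
drive_tool([
  {"dx": 0,"dy": 0,"dz": 0,"yaw": 0,"fingers": 0.3},
  {"dx": 0,"dy": 0,"dz": 0,"yaw": 0,"fingers": 0.4},
  {"dx": 0,"dy": 0,"dz": 0,"yaw": 0,"fingers": 0.5},
  {"dx": 0,"dy": 0,"dz": 0,"yaw": 0,"fingers": 0.6},
  {"dx": 0,"dy": 0,"dz": 0,"yaw": 0,"fingers": 1},
  {"dx": 0,"dy": 0,"dz": 0,"yaw": 0,"fingers": 1},
  {"dx": 0,"dy": 0,"dz": 0,"yaw": 0,"fingers": 1},
  {"dx": 0,"dy": 0,"dz": 0,"yaw": 0,"fingers": 1},
  {"dx": 0,"dy": 0,"dz": 0,"yaw": 0,"fingers": 1},
  {"dx": 0,"dy": 0,"dz": 0,"yaw": 0,"fingers": 1},
])

```text
clock: 4.25
position: [0.4846, -0.4661, 0.0358]
tool_rot: [3.141, 0.0, 1.564]
force: [-1.6, 1.6, 5.4]
grip_width: 0.0308
finger_force: 39.4
```

Call:
drive_tool([
  {"dx": 0,"dy": 0,"dz": -0.1,"yaw": 0,"fingers": 1},
  {"dx": 0,"dy": 0,"dz": -0.2,"yaw": 0,"fingers": 1},
  {"dx": 0,"dy": 0,"dz": -0.3,"yaw": 0,"fingers": 1},
  {"dx": 0,"dy": 0,"dz": -0.3,"yaw": 0,"fingers": 1},
  {"dx": 0,"dy": 0,"dz": -0.3,"yaw": 0,"fingers": 1},
  {"dx": 0,"dy": 0,"dz": -0.2,"yaw": 0,"fingers": 1},
  {"dx": 0.1,"dy": 0.02,"dz": 0,"yaw": 0,"fingers": 1},
  {"dx": 0.2,"dy": 0.05,"dz": 0,"yaw": 0,"fingers": 1},
  {"dx": 0.3,"dy": 0.05,"dz": 0,"yaw": 0,"fingers": 1},
  {"dx": 0.3,"dy": 0.05,"dz": 0,"yaw": 0,"fingers": 1},
  {"dx": 0.3,"dy": 0.05,"dz": 0,"yaw": 0,"fingers": 1},
  {"dx": 0.2,"dy": 0.05,"dz": 0,"yaw": 0,"fingers": 1},
  {"dx": 0.17,"dy": 0.04,"dz": 0,"yaw": 0,"fingers": 1},
  {"dx": 0.1,"dy": 0.02,"dz": 0,"yaw": 0,"fingers": 1},
  {"dx": 0,"dy": 0,"dz": 0,"yaw": 0,"fingers": 1},
  {"dx": 0,"dy": 0,"dz": 0,"yaw": 0,"fingers": 1},
])

```text
clock: 5.85
position: [0.5183, -0.3, 0.1752]
tool_rot: [-3.141, 0.0, 1.564]
force: [-0.6, -0.3, -0.5]
grip_width: 0.031
finger_force: 39.8
```

```bash
python3 look.py w2
```

```text
[ 0.51831342 -0.30002479  0.17522783] [-3.14130339e+00  4.06780614e-04  1.56376311e+00] [ 0.68  0.56 -0.36  1.71  0.24  0.91  0.21]
```

View pics/w2.png

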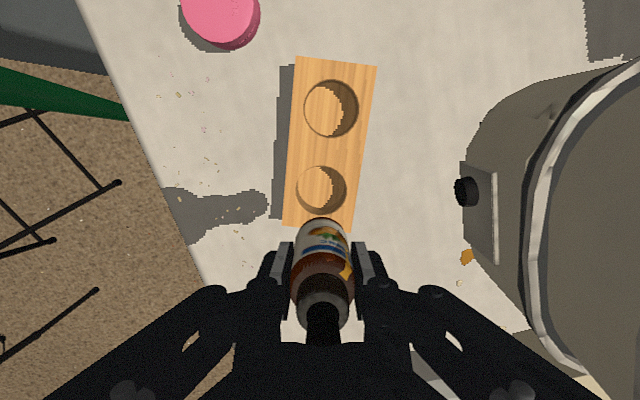

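The bottle is held upright. The near hole's rim centre is about (321,190) and the far one's about (331,108).

Run:
```python
from h import *; import json
p,r=json.load(open("pics/w2.json"))
for n,c,z in [("near",(321,190),.034),("far",(331,108),.034),("c1",(297,56),.034),("c2",(377,67),.034),("c3",(283,226),.034),("bottle foot",(323,224),.145)]: print(n,wrist(c,z,p,r).round(4))
```

```text
near [ 0.5192 -0.3016  0.034 ]
far [ 0.5292 -0.2222  0.034 ]
c1 [ 0.4988 -0.1779  0.034 ]
c2 [ 0.5705 -0.1873  0.034 ]
c3 [ 0.4786 -0.3407  0.034 ]
bottle foot [ 0.5208 -0.2944  0.145 ]
```

Call:
drive_tool([
  {"dx": 0,"dy": 0,"dz": 0.1,"yaw": 0,"fingers": 1},
  {"dx": 0,"dy": 0,"dz": 0.25,"yaw": 0,"fingers": 1},
  {"dx": 0,"dy": 0,"dz": 0.25,"yaw": 0,"fingers": 1},
  {"dx": 0,"dy": 0,"dz": 0.25,"yaw": 0,"fingers": 1},
  {"dx": 0,"dy": 0,"dz": 0.2,"yaw": 0,"fingers": 1},
  {"dx": 0,"dy": 0,"dz": 0.14,"yaw": 0,"fingers": 1},
  {"dx": 0,"dy": 0,"dz": 0.06,"yaw": 0,"fingers": 1},
  {"dx": 0,"dy": 0,"dz": 0.04,"yaw": 0,"fingers": 1},
  {"dx": 0,"dy": 0,"dz": 0,"yaw": 0,"fingers": 1},
  {"dx": 0,"dy": 0,"dz": 0,"yaw": 0,"fingers": 1},
])

```text
clock: 6.9
position: [0.519, -0.2994, 0.047]
tool_rot: [3.141, 0.0, 1.564]
force: [-0.3, -0.4, -0.2]
grip_width: 0.0305
finger_force: 39.8
```

Call:
drive_tool([
  {"dx": 0,"dy": 0,"dz": 0.01,"yaw": 0,"fingers": 1},
  {"dx": 0,"dy": 0,"dz": 0,"yaw": 0,"fingers": 0.5},
  {"dx": 0,"dy": 0,"dz": 0,"yaw": 0,"fingers": 0.3},
  {"dx": 0,"dy": 0,"dz": 0,"yaw": 0,"fingers": 0},
  {"dx": 0,"dy": 0,"dz": 0,"yaw": 0,"fingers": 0},
  {"dx": 0,"dy": 0,"dz": 0,"yaw": 0,"fingers": 0},
  {"dx": 0,"dy": 0,"dz": 0,"yaw": 0,"fingers": 0},
  {"dx": 0,"dy": 0,"dz": 0,"yaw": 0,"fingers": 0},
])

```text
clock: 7.7
position: [0.5186, -0.2992, 0.0453]
tool_rot: [-3.142, 0.0, 1.564]
force: [0.1, -0.5, -0.0]
grip_width: 0.0855
finger_force: 0.0
```

Call:
drive_tool([
  {"dx": 0,"dy": 0,"dz": -0.1,"yaw": 0,"fingers": 0},
  {"dx": 0,"dy": 0,"dz": -0.2,"yaw": 0,"fingers": 0},
  {"dx": 0,"dy": 0,"dz": -0.3,"yaw": 0,"fingers": 0},
  {"dx": 0,"dy": 0,"dz": -0.4,"yaw": 0,"fingers": 0},
  {"dx": 0,"dy": 0,"dz": -0.4,"yaw": 0,"fingers": 0},
  {"dx": 0,"dy": 0,"dz": -0.4,"yaw": 0,"fingers": 0},
  {"dx": 0,"dy": 0,"dz": -0.2,"yaw": 0,"fingers": 0},
  {"dx": 0,"dy": 0.2,"dz": 0,"yaw": 0,"fingers": 0},
  {"dx": 0,"dy": 0.2,"dz": 0,"yaw": 0,"fingers": 0},
  {"dx": 0.2,"dy": 0,"dz": 0,"yaw": 0,"fingers": 0},
  {"dx": 0.3,"dy": 0,"dz": 0,"yaw": 0,"fingers": 0},
  {"dx": 0.3,"dy": 0,"dz": 0,"yaw": 0,"fingers": 0},
  {"dx": 0.3,"dy": 0,"dz": 0,"yaw": 0,"fingers": 0},
  {"dx": 0.3,"dy": 0,"dz": 0,"yaw": 0,"fingers": 0},
  {"dx": 0.3,"dy": 0,"dz": 0,"yaw": 0,"fingers": 0},
  {"dx": 0.3,"dy": 0,"dz": 0,"yaw": 0,"fingers": 0},
  {"dx": 0.3,"dy": 0,"dz": 0,"yaw": 0,"fingers": 0},
  {"dx": 0.3,"dy": 0,"dz": 0,"yaw": 0,"fingers": 0},
  {"dx": 0.3,"dy": 0,"dz": 0,"yaw": 0,"fingers": 0},
])

```text
clock: 9.6
position: [0.5603, -0.0082, 0.2462]
tool_rot: [3.141, 0.0, 1.565]
force: [0.3, 0.6, 0.1]
grip_width: 0.0855
finger_force: 0.0
```

Call:
drive_tool([
  {"dx": 0.2,"dy": -0.2,"dz": 0,"yaw": 0,"fingers": 0},
  {"dx": 0.3,"dy": -0.3,"dz": 0,"yaw": 0,"fingers": 0},
  {"dx": 0.3,"dy": -0.3,"dz": 0,"yaw": 0,"fingers": 0},
  {"dx": 0.3,"dy": -0.2,"dz": 0,"yaw": 0,"fingers": 0},
  {"dx": 0.2,"dy": 0,"dz": 0,"yaw": 0,"fingers": 0},
  {"dx": 0,"dy": 0,"dz": 0,"yaw": 0,"fingers": 0},
  {"dx": 0,"dy": 0,"dz": 0,"yaw": 0,"fingers": 0},
])

```text
clock: 10.3
position: [0.4613, 0.1211, 0.2458]
tool_rot: [3.141, 0.0, 1.565]
force: [0.0, -0.9, -0.6]
grip_width: 0.0856
finger_force: 0.0
```

```bash
python3 look.py w3
```

```text
[0.4613204  0.12105715 0.24579518] [3.14106480e+00 2.29821471e-04 1.56503384e+00] [ 0.05  0.3  -0.53  1.94  0.19  0.95 -0.58]
```

View pics/w3.png

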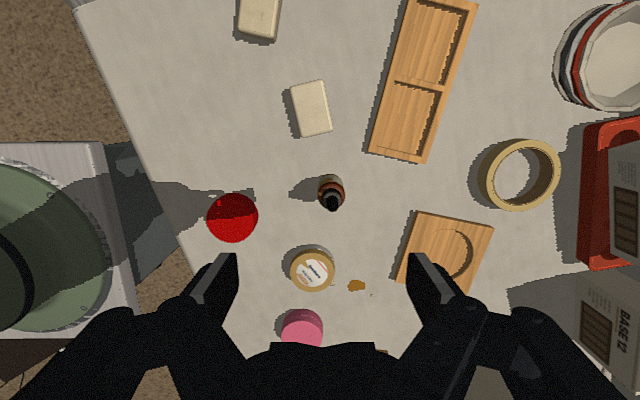

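The wrist view shows soap2's top face with corners at about (289,87), (324,80), (331,131), (298,138). Bottle_a's bulb is at (332,203), the pot lid at (313,270), and the tray's near edge runs (367,152)-(425,163).

Run:
```python
from h import *; import json
p,r=json.load(open("pics/w3.json"))
q=np.array([wrist(c,.025,p,r)[:2] for c in [(290,87),(324,80),(331,131),(299,137)]])
print(q.mean(0).round(4)); e=np.diff(q,axis=0); print([(round(np.linalg.norm(x)*1e3),round(np.degrees(np.arctan2(x[1],x[0])),1)) for x in e])
for n,c,z in [("bulbA",(333,203),.1),("pot",(313,270),.029),("trayNearL",(367,152),.014),("trayNearR",(425,163),.014),("tray far R",(479,5),.014)]: print(n,wrist(c,z,p,r).round(4))
t=np.radians(77);x=np.array([np.sin(t),-np.cos(t)])*.039;y=np.array([np.cos(t),np.sin(t)])*.093;c=np.array([.5786,.2301])
print("expected",c-x-y,c+x-y,c+x+y)
```

```text
[0.4508 0.1985]
[(41, np.float64(10.5)), (59, np.float64(-81.8)), (40, np.float64(-170.0))]
bulbA [0.4748 0.1041 0.1   ]
pot [ 0.45   -0.0172  0.029 ]
trayNearL [0.5217 0.1457 0.014 ]
trayNearR [0.5981 0.1309 0.014 ]
tray far R [0.6409 0.3091 0.014 ]
expected [0.51967912 0.14825668] [0.59567998 0.13071049] [0.63752088 0.31194332]
```

Call:
drive_tool([
  {"dx": 0.2,"dy": -0.03,"dz": 0,"yaw": 0,"fingers": 0},
  {"dx": 0.3,"dy": -0.05,"dz": 0,"yaw": 0,"fingers": 0},
  {"dx": 0.28,"dy": -0.03,"dz": 0,"yaw": 0,"fingers": 0},
  {"dx": 0,"dy": 0,"dz": 0,"yaw": -0.06,"fingers": 0},
  {"dx": 0,"dy": 0,"dz": 0,"yaw": -0.06,"fingers": 0},
  {"dx": 0,"dy": 0,"dz": 0.2,"yaw": 0,"fingers": 0},
  {"dx": 0,"dy": 0,"dz": 0.4,"yaw": 0,"fingers": 0},
  {"dx": 0,"dy": 0,"dz": 0.4,"yaw": 0,"fingers": 0},
  {"dx": 0,"dy": 0,"dz": 0.4,"yaw": 0,"fingers": 0},
  {"dx": 0,"dy": 0,"dz": 0.4,"yaw": 0,"fingers": 0},
  {"dx": 0,"dy": 0,"dz": 0.3,"yaw": 0,"fingers": 0},
  {"dx": 0,"dy": 0,"dz": 0.15,"yaw": 0,"fingers": 0},
  {"dx": 0,"dy": 0,"dz": 0.08,"yaw": 0,"fingers": 0},
  {"dx": 0,"dy": 0,"dz": 0.03,"yaw": 0,"fingers": 0},
  {"dx": 0,"dy": 0,"dz": 0,"yaw": 0,"fingers": 0},
  {"dx": 0,"dy": 0,"dz": 0,"yaw": 0,"fingers": 0},
])

```text
clock: 11.95
position: [0.4514, 0.1992, 0.0101]
tool_rot: [3.14, -0.0, 1.752]
force: [0.1, -0.2, 0.2]
grip_width: 0.0855
finger_force: 0.0
```

Call:
drive_tool([
  {"dx": 0,"dy": 0,"dz": 0,"yaw": 0,"fingers": 0.2},
  {"dx": 0,"dy": 0,"dz": 0,"yaw": 0,"fingers": 0.3},
  {"dx": 0,"dy": 0,"dz": 0,"yaw": 0,"fingers": 0.4},
  {"dx": 0,"dy": 0,"dz": 0,"yaw": 0,"fingers": 0.5},
  {"dx": 0,"dy": 0,"dz": 0,"yaw": 0,"fingers": 1},
  {"dx": 0,"dy": 0,"dz": 0,"yaw": 0,"fingers": 1},
  {"dx": 0,"dy": 0,"dz": 0,"yaw": 0,"fingers": 1},
  {"dx": 0,"dy": 0,"dz": 0,"yaw": 0,"fingers": 1},
  {"dx": 0,"dy": 0,"dz": 0,"yaw": 0,"fingers": 1},
])

```text
clock: 12.85
position: [0.4509, 0.1992, 0.0096]
tool_rot: [3.141, 0.0, 1.753]
force: [-2.9, -1.7, 10.6]
grip_width: 0.0404
finger_force: 39.5
```

Call:
drive_tool([
  {"dx": 0,"dy": 0,"dz": -0.1,"yaw": 0,"fingers": 1},
  {"dx": 0,"dy": 0,"dz": -0.2,"yaw": 0,"fingers": 1},
  {"dx": 0,"dy": 0,"dz": -0.3,"yaw": 0,"fingers": 1},
  {"dx": 0,"dy": 0,"dz": -0.3,"yaw": 0,"fingers": 1},
  {"dx": 0,"dy": 0,"dz": -0.2,"yaw": 0,"fingers": 1},
  {"dx": 0,"dy": 0,"dz": 0,"yaw": 0.087,"fingers": 1},
  {"dx": 0,"dy": 0,"dz": 0,"yaw": 0.087,"fingers": 1},
  {"dx": 0,"dy": 0,"dz": 0,"yaw": 0.086,"fingers": 1},
  {"dx": 0,"dy": 0,"dz": 0,"yaw": 0,"fingers": 1},
  {"dx": 0,"dy": 0,"dz": 0,"yaw": 0,"fingers": 1},
])

```text
clock: 13.85
position: [0.4507, 0.1994, 0.1196]
tool_rot: [3.142, -0.0, 1.349]
force: [-0.6, -0.6, -1.9]
grip_width: 0.0405
finger_force: 41.7
```

```bash
cat > go.py <<'E'
import sys; from h import *; from workcell import readout
s=readout.observe(); M=R.from_euler('xyz',s['tool_rot']).as_matrix()
d=np.array([float(v) for v in sys.argv[1:4]])-s['position']
print("pos",s['position'].round(4),"yaw",np.degrees(s['tool_rot'][2]).round(2),"tool shift/0.1:",(M.T@d/.1).round(3),"grip",s['grip_width'],s['force'].round(1))
E
python3 go.py .5695 .1865 .12
```

```text
pos [0.4507 0.1994 0.1196] yaw 77.29 tool shift/0.1: [ 0.136  1.188 -0.004] grip 0.04050539862489659 [-0.6 -0.6 -1.9]
```

Call:
drive_tool([
  {"dx": 0.02,"dy": 0.18,"dz": 0,"yaw": 0,"fingers": 1},
  {"dx": 0.03,"dy": 0.3,"dz": 0,"yaw": 0,"fingers": 1},
  {"dx": 0.04,"dy": 0.3,"dz": 0,"yaw": 0,"fingers": 1},
  {"dx": 0.03,"dy": 0.26,"dz": 0,"yaw": 0,"fingers": 1},
  {"dx": 0.02,"dy": 0.15,"dz": 0,"yaw": 0,"fingers": 1},
  {"dx": 0,"dy": 0,"dz": 0,"yaw": 0,"fingers": 1},
  {"dx": 0,"dy": 0,"dz": 0.2,"yaw": 0,"fingers": 1},
  {"dx": 0,"dy": 0,"dz": 0.3,"yaw": 0,"fingers": 1},
  {"dx": 0,"dy": 0,"dz": 0.25,"yaw": 0,"fingers": 1},
  {"dx": 0,"dy": 0,"dz": 0.15,"yaw": 0,"fingers": 1},
  {"dx": 0,"dy": 0,"dz": 0.1,"yaw": 0,"fingers": 1},
  {"dx": 0,"dy": 0,"dz": 0.03,"yaw": 0,"fingers": 1},
  {"dx": 0,"dy": 0,"dz": 0,"yaw": 0,"fingers": 1},
  {"dx": 0,"dy": 0,"dz": 0,"yaw": 0,"fingers": 1},
])

```text
clock: 15.25
position: [0.5704, 0.1864, 0.0172]
tool_rot: [3.141, -0.001, 1.345]
force: [0.2, -0.1, 0.0]
grip_width: 0.0406
finger_force: 41.7
```

Call:
drive_tool([
  {"dx": 0,"dy": 0,"dz": 0.015,"yaw": 0,"fingers": 1},
  {"dx": 0,"dy": 0,"dz": 0,"yaw": 0,"fingers": 0.4},
  {"dx": 0,"dy": 0,"dz": 0,"yaw": 0,"fingers": 0.2},
  {"dx": 0,"dy": 0,"dz": 0,"yaw": 0,"fingers": 0},
  {"dx": 0,"dy": 0,"dz": 0,"yaw": 0,"fingers": 0},
  {"dx": 0,"dy": 0,"dz": 0,"yaw": 0,"fingers": 0},
  {"dx": 0,"dy": 0,"dz": 0,"yaw": 0,"fingers": 0},
  {"dx": 0,"dy": 0,"dz": -0.2,"yaw": 0,"fingers": 0},
  {"dx": 0,"dy": 0,"dz": -0.4,"yaw": 0,"fingers": 0},
  {"dx": 0,"dy": 0,"dz": -0.4,"yaw": 0,"fingers": 0},
  {"dx": 0,"dy": -0.2,"dz": -0.4,"yaw": 0,"fingers": 0},
  {"dx": 0,"dy": -0.3,"dz": -0.3,"yaw": 0,"fingers": 0},
  {"dx": 0,"dy": -0.35,"dz": 0,"yaw": 0,"fingers": 0},
  {"dx": 0,"dy": -0.35,"dz": 0,"yaw": 0,"fingers": 0},
  {"dx": 0,"dy": -0.35,"dz": 0,"yaw": 0,"fingers": 0},
  {"dx": 0,"dy": -0.25,"dz": 0,"yaw": 0,"fingers": 0},
  {"dx": 0,"dy": -0.15,"dz": 0,"yaw": 0,"fingers": 0},
  {"dx": 0,"dy": 0,"dz": 0,"yaw": 0,"fingers": 0},
  {"dx": 0,"dy": 0,"dz": 0,"yaw": 0,"fingers": 0},
])

```text
clock: 17.15
position: [0.3807, 0.2299, 0.1849]
tool_rot: [3.141, -0.0, 1.344]
force: [0.7, 0.6, -0.4]
grip_width: 0.0852
finger_force: 0.0
```

```bash
python3 look.py w4
```

```text
[0.38069718 0.22993866 0.18494732] [ 3.14109450e+00 -3.79333501e-04  1.34428764e+00] [-0.26  0.34 -0.5   2.08  0.23  0.77 -1.14]
```

View pics/w4.png

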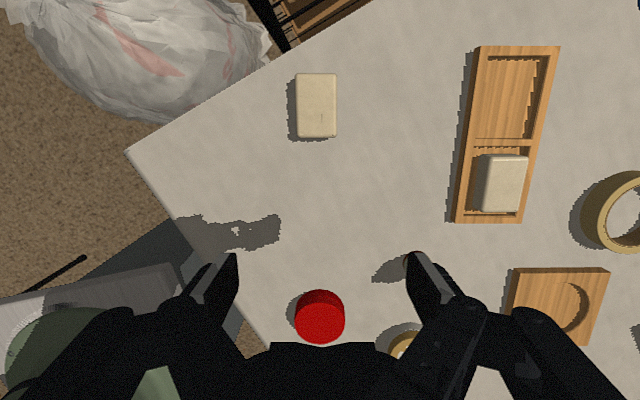

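Soap2 sits flat in the near bay. Soap1's top face corners are at about (296,74), (335,73), (336,136), (297,136).

```bash
python3 - <<'E'
from h import *; import json
p,r=json.load(open("pics/w4.json"))
q=np.array([wrist(c,.025,p,r)[:2] for c in [(296,74),(335,73),(336,136),(297,136)]])
print(q.mean(0).round(4)); e=np.diff(q,axis=0); print([(round(np.linalg.norm(x)*1e3),round(np.degrees(np.arctan2(x[1],x[0])),1)) for x in e])
b=np.array([wrist(c,.014,p,r)[:2] for c in [(490,58),(545,58),(533,137),(476,137)]]); print("far bay",b.mean(0).round(4))
E
python3 go.py .3944 .308 .01
```

```text
[0.3952 0.3096]
[(38, np.float64(-11.6)), (60, np.float64(-101.2)), (40, np.float64(167.0))]
far bay [0.5914 0.2713]
pos [0.3809 0.2298 0.1848] yaw 76.99 tool shift/0.1: [ 0.792 -0.045  1.748] grip 0.08551859944916862 [-0.9 -0.8 -0.2]
```

Call:
drive_tool([
  {"dx": 0.2,"dy": -0.02,"dz": 0,"yaw": 0,"fingers": 0},
  {"dx": 0.3,"dy": -0.02,"dz": 0,"yaw": 0,"fingers": 0},
  {"dx": 0.3,"dy": 0,"dz": 0,"yaw": 0,"fingers": 0},
  {"dx": 0,"dy": 0,"dz": 0.2,"yaw": 0,"fingers": 0},
  {"dx": 0,"dy": 0,"dz": 0.4,"yaw": 0,"fingers": 0},
  {"dx": 0,"dy": 0,"dz": 0.4,"yaw": 0,"fingers": 0},
  {"dx": 0,"dy": 0,"dz": 0.35,"yaw": 0,"fingers": 0},
  {"dx": 0,"dy": 0,"dz": 0.2,"yaw": 0,"fingers": 0},
  {"dx": 0,"dy": 0,"dz": 0.12,"yaw": 0,"fingers": 0},
  {"dx": 0,"dy": 0,"dz": 0.08,"yaw": 0,"fingers": 0},
  {"dx": 0,"dy": 0,"dz": 0,"yaw": 0,"fingers": 0},
  {"dx": 0,"dy": 0,"dz": 0,"yaw": 0,"fingers": 0},
])

```text
clock: 18.4
position: [0.3944, 0.309, 0.0105]
tool_rot: [3.141, -0.001, 1.344]
force: [0.3, -0.8, -0.0]
grip_width: 0.0856
finger_force: 0.0
```

Call:
drive_tool([
  {"dx": 0,"dy": 0,"dz": 0,"yaw": 0,"fingers": 0.2},
  {"dx": 0,"dy": 0,"dz": 0,"yaw": 0,"fingers": 0.3},
  {"dx": 0,"dy": 0,"dz": 0,"yaw": 0,"fingers": 0.4},
  {"dx": 0,"dy": 0,"dz": 0,"yaw": 0,"fingers": 0.5},
  {"dx": 0,"dy": 0,"dz": 0,"yaw": 0,"fingers": 1},
  {"dx": 0,"dy": 0,"dz": 0,"yaw": 0,"fingers": 1},
  {"dx": 0,"dy": 0,"dz": 0,"yaw": 0,"fingers": 1},
  {"dx": 0,"dy": 0,"dz": 0,"yaw": 0,"fingers": 1},
  {"dx": 0,"dy": 0,"dz": 0,"yaw": 0,"fingers": 1},
])

```text
clock: 19.3
position: [0.394, 0.3089, 0.0103]
tool_rot: [3.141, -0.0, 1.345]
force: [-1.4, -1.3, 11.1]
grip_width: 0.0401
finger_force: 39.4
```

Call:
drive_tool([
  {"dx": 0,"dy": 0,"dz": -0.1,"yaw": 0,"fingers": 1},
  {"dx": 0,"dy": 0,"dz": -0.2,"yaw": 0,"fingers": 1},
  {"dx": 0,"dy": 0,"dz": -0.3,"yaw": 0,"fingers": 1},
  {"dx": 0,"dy": 0,"dz": -0.3,"yaw": 0,"fingers": 1},
  {"dx": 0,"dy": 0,"dz": -0.2,"yaw": 0,"fingers": 1},
  {"dx": 0,"dy": 0,"dz": 0,"yaw": 0,"fingers": 1},
  {"dx": 0,"dy": 0,"dz": 0,"yaw": 0,"fingers": 1},
])

```text
clock: 20.0
position: [0.3941, 0.3086, 0.1201]
tool_rot: [3.141, -0.0, 1.344]
force: [0.6, 0.4, -1.9]
grip_width: 0.0401
finger_force: 41.7
```

```bash
python3 go.py .589 .2725 .0157
```

```text
pos [0.3941 0.3086 0.1201] yaw 77.02 tool shift/0.1: [0.086 1.98  1.046] grip 0.04008943319993047 [ 0.6  0.4 -1.9]
```

Call:
drive_tool([
  {"dx": 0,"dy": 0.2,"dz": 0,"yaw": 0,"fingers": 1},
  {"dx": 0.02,"dy": 0.3,"dz": 0,"yaw": 0,"fingers": 1},
  {"dx": 0.02,"dy": 0.35,"dz": 0,"yaw": 0,"fingers": 1},
  {"dx": 0.02,"dy": 0.35,"dz": 0,"yaw": 0,"fingers": 1},
  {"dx": 0.02,"dy": 0.35,"dz": 0,"yaw": 0,"fingers": 1},
  {"dx": 0.01,"dy": 0.28,"dz": 0,"yaw": 0,"fingers": 1},
  {"dx": 0,"dy": 0.15,"dz": 0,"yaw": 0,"fingers": 1},
  {"dx": 0,"dy": 0,"dz": 0,"yaw": 0,"fingers": 1},
  {"dx": 0,"dy": 0,"dz": 0.2,"yaw": 0,"fingers": 1},
  {"dx": 0,"dy": 0,"dz": 0.3,"yaw": 0,"fingers": 1},
  {"dx": 0,"dy": 0,"dz": 0.25,"yaw": 0,"fingers": 1},
  {"dx": 0,"dy": 0,"dz": 0.15,"yaw": 0,"fingers": 1},
  {"dx": 0,"dy": 0,"dz": 0.1,"yaw": 0,"fingers": 1},
  {"dx": 0,"dy": 0,"dz": 0.03,"yaw": 0,"fingers": 1},
  {"dx": 0,"dy": 0,"dz": 0,"yaw": 0,"fingers": 1},
  {"dx": 0,"dy": 0,"dz": 0,"yaw": 0,"fingers": 1},
])

```text
clock: 21.6
position: [0.5893, 0.2734, 0.0178]
tool_rot: [3.141, -0.001, 1.344]
force: [0.4, 0.9, -0.3]
grip_width: 0.0402
finger_force: 41.7
```

Call:
drive_tool([
  {"dx": 0,"dy": 0,"dz": 0.015,"yaw": 0,"fingers": 1},
  {"dx": 0,"dy": 0,"dz": 0,"yaw": 0,"fingers": 0.4},
  {"dx": 0,"dy": 0,"dz": 0,"yaw": 0,"fingers": 0.2},
  {"dx": 0,"dy": 0,"dz": 0,"yaw": 0,"fingers": 0},
  {"dx": 0,"dy": 0,"dz": 0,"yaw": 0,"fingers": 0},
  {"dx": 0,"dy": 0,"dz": 0,"yaw": 0,"fingers": 0},
  {"dx": 0,"dy": 0,"dz": 0,"yaw": 0,"fingers": 0},
  {"dx": 0,"dy": 0,"dz": -0.2,"yaw": 0,"fingers": 0},
  {"dx": 0,"dy": 0,"dz": -0.4,"yaw": 0,"fingers": 0},
  {"dx": 0,"dy": 0,"dz": -0.4,"yaw": 0,"fingers": 0},
  {"dx": 0,"dy": 0,"dz": -0.4,"yaw": 0,"fingers": 0},
  {"dx": 0,"dy": 0,"dz": -0.3,"yaw": 0,"fingers": 0},
  {"dx": 0,"dy": 0,"dz": -0.2,"yaw": 0,"fingers": 0},
  {"dx": 0,"dy": 0,"dz": 0,"yaw": 0,"fingers": 0},
])

```text
clock: 23.0
position: [0.5899, 0.2738, 0.2084]
tool_rot: [3.138, -0.003, 1.344]
force: [0.4, 0.0, 0.5]
grip_width: 0.0856
finger_force: 0.0
```

```bash
python3 go.py .448 -.0185 .2
```

```text
pos [0.5899 0.2738 0.2084] yaw 77.02 tool shift/0.1: [-3.167 -0.727  0.073] grip 0.08556345189623497 [0.4 0.  0.5]
```

Call:
drive_tool([
  {"dx": -0.2,"dy": -0.05,"dz": 0,"yaw": 0,"fingers": 0},
  {"dx": -0.35,"dy": -0.08,"dz": 0,"yaw": 0,"fingers": 0},
  {"dx": -0.4,"dy": -0.09,"dz": 0,"yaw": 0,"fingers": 0},
  {"dx": -0.4,"dy": -0.09,"dz": 0,"yaw": 0,"fingers": 0},
  {"dx": -0.4,"dy": -0.09,"dz": 0,"yaw": 0,"fingers": 0},
  {"dx": -0.4,"dy": -0.09,"dz": 0,"yaw": 0,"fingers": 0},
  {"dx": -0.4,"dy": -0.09,"dz": 0,"yaw": 0,"fingers": 0},
  {"dx": -0.3,"dy": -0.07,"dz": 0,"yaw": 0,"fingers": 0},
  {"dx": -0.2,"dy": -0.05,"dz": 0,"yaw": 0,"fingers": 0},
  {"dx": -0.12,"dy": -0.03,"dz": 0,"yaw": 0,"fingers": 0},
  {"dx": 0,"dy": 0,"dz": 0,"yaw": 0,"fingers": 0},
  {"dx": 0,"dy": 0,"dz": 0,"yaw": 0,"fingers": 0},
])

```text
clock: 24.2
position: [0.447, -0.0187, 0.2052]
tool_rot: [3.141, -0.0, 1.345]
force: [-0.7, -0.1, -0.5]
grip_width: 0.0854
finger_force: 0.0
```

```bash
python3 go.py .448 -.0185 .006
```

```text
pos [ 0.447  -0.0187  0.2052] yaw 77.06 tool shift/0.1: [0.003 0.009 1.992] grip 0.08535826412808631 [-0.7 -0.1 -0.5]
```

Call:
drive_tool([
  {"dx": 0,"dy": 0.01,"dz": 0.2,"yaw": 0,"fingers": 0},
  {"dx": 0,"dy": 0,"dz": 0.4,"yaw": 0,"fingers": 0},
  {"dx": 0,"dy": 0,"dz": 0.4,"yaw": 0,"fingers": 0},
  {"dx": 0,"dy": 0,"dz": 0.35,"yaw": 0,"fingers": 0},
  {"dx": 0,"dy": 0,"dz": 0.25,"yaw": 0,"fingers": 0},
  {"dx": 0,"dy": 0,"dz": 0.15,"yaw": 0,"fingers": 0},
  {"dx": 0,"dy": 0,"dz": 0.1,"yaw": 0,"fingers": 0},
  {"dx": 0,"dy": 0,"dz": 0.08,"yaw": 0,"fingers": 0},
  {"dx": 0,"dy": 0,"dz": 0.06,"yaw": 0,"fingers": 0},
  {"dx": 0,"dy": 0,"dz": 0,"yaw": 0,"fingers": 0},
  {"dx": 0,"dy": 0,"dz": 0,"yaw": 0,"fingers": 0},
])

```text
clock: 25.3
position: [0.4479, -0.0196, 0.0067]
tool_rot: [3.141, -0.0, 1.344]
force: [0.2, -0.5, 0.5]
grip_width: 0.0854
finger_force: 0.0
```

Call:
drive_tool([
  {"dx": 0,"dy": 0,"dz": 0,"yaw": 0,"fingers": 0.1},
  {"dx": 0,"dy": 0,"dz": 0,"yaw": 0,"fingers": 0.15},
  {"dx": 0,"dy": 0,"dz": 0,"yaw": 0,"fingers": 0.2},
  {"dx": 0,"dy": 0,"dz": 0,"yaw": 0,"fingers": 0.3},
  {"dx": 0,"dy": 0,"dz": 0,"yaw": 0,"fingers": 1},
  {"dx": 0,"dy": 0,"dz": 0,"yaw": 0,"fingers": 1},
  {"dx": 0,"dy": 0,"dz": 0,"yaw": 0,"fingers": 1},
  {"dx": 0,"dy": 0,"dz": 0,"yaw": 0,"fingers": 1},
])

```text
clock: 26.1
position: [0.4478, -0.0197, 0.0068]
tool_rot: [3.141, 0.0, 1.344]
force: [-3.2, -0.2, 14.1]
grip_width: 0.0633
finger_force: 40.3
```

Call:
drive_tool([
  {"dx": 0,"dy": 0,"dz": -0.1,"yaw": 0,"fingers": 1},
  {"dx": 0,"dy": 0,"dz": -0.2,"yaw": 0,"fingers": 1},
  {"dx": 0,"dy": 0,"dz": -0.3,"yaw": 0,"fingers": 1},
  {"dx": 0,"dy": 0,"dz": -0.3,"yaw": 0,"fingers": 1},
  {"dx": 0,"dy": 0,"dz": -0.2,"yaw": 0,"fingers": 1},
  {"dx": 0,"dy": 0,"dz": 0,"yaw": 0,"fingers": 1},
  {"dx": 0,"dy": 0,"dz": 0,"yaw": 0,"fingers": 1},
])

```text
clock: 26.8
position: [0.4476, -0.0199, 0.1166]
tool_rot: [3.141, 0.0, 1.344]
force: [-0.0, 0.5, -0.9]
grip_width: 0.0629
finger_force: 44.9
```

```bash
python3 go.py .634 -.002 .0135
```

```text
pos [ 0.4476 -0.0199  0.1166] yaw 77.01 tool shift/0.1: [0.594 1.775 1.033] grip 0.06285897753939061 [-0.   0.5 -0.9]
```

Call:
drive_tool([
  {"dx": 0.06,"dy": 0.18,"dz": 0,"yaw": 0,"fingers": 1},
  {"dx": 0.1,"dy": 0.3,"dz": 0,"yaw": 0,"fingers": 1},
  {"dx": 0.11,"dy": 0.33,"dz": 0,"yaw": 0,"fingers": 1},
  {"dx": 0.11,"dy": 0.33,"dz": 0,"yaw": 0,"fingers": 1},
  {"dx": 0.1,"dy": 0.3,"dz": 0,"yaw": 0,"fingers": 1},
  {"dx": 0.07,"dy": 0.2,"dz": 0,"yaw": 0,"fingers": 1},
  {"dx": 0.04,"dy": 0.13,"dz": 0,"yaw": 0,"fingers": 1},
  {"dx": 0,"dy": 0,"dz": 0,"yaw": 0,"fingers": 1},
  {"dx": 0,"dy": 0,"dz": 0.2,"yaw": 0,"fingers": 1},
  {"dx": 0,"dy": 0,"dz": 0.3,"yaw": 0,"fingers": 1},
  {"dx": 0,"dy": 0,"dz": 0.25,"yaw": 0,"fingers": 1},
  {"dx": 0,"dy": 0,"dz": 0.15,"yaw": 0,"fingers": 1},
  {"dx": 0,"dy": 0,"dz": 0.08,"yaw": 0,"fingers": 1},
  {"dx": 0,"dy": 0,"dz": 0.03,"yaw": 0,"fingers": 1},
  {"dx": 0,"dy": 0,"dz": 0,"yaw": 0,"fingers": 1},
  {"dx": 0,"dy": 0,"dz": 0,"yaw": 0,"fingers": 1},
])

```text
clock: 28.4
position: [0.6338, -0.0018, 0.0162]
tool_rot: [3.14, -0.0, 1.344]
force: [0.8, -0.3, -0.8]
grip_width: 0.0633
finger_force: 44.9
```

Call:
drive_tool([
  {"dx": 0,"dy": 0,"dz": 0.02,"yaw": 0,"fingers": 1},
  {"dx": 0,"dy": 0,"dz": 0,"yaw": 0,"fingers": 0.2},
  {"dx": 0,"dy": 0,"dz": 0,"yaw": 0,"fingers": 0.1},
  {"dx": 0,"dy": 0,"dz": 0,"yaw": 0,"fingers": 0},
  {"dx": 0,"dy": 0,"dz": 0,"yaw": 0,"fingers": 0},
  {"dx": 0,"dy": 0,"dz": 0,"yaw": 0,"fingers": 0},
  {"dx": 0,"dy": 0,"dz": -0.15,"yaw": 0,"fingers": 0},
  {"dx": 0,"dy": 0,"dz": -0.3,"yaw": 0,"fingers": 0},
  {"dx": 0,"dy": 0,"dz": -0.4,"yaw": 0,"fingers": 0},
  {"dx": 0,"dy": 0,"dz": -0.4,"yaw": 0,"fingers": 0},
  {"dx": 0,"dy": 0,"dz": -0.4,"yaw": 0,"fingers": 0},
  {"dx": 0,"dy": 0,"dz": -0.3,"yaw": 0,"fingers": 0},
  {"dx": 0,"dy": 0,"dz": -0.2,"yaw": 0,"fingers": 0},
  {"dx": 0,"dy": 0,"dz": 0,"yaw": 0,"fingers": 0},
  {"dx": 0,"dy": 0,"dz": 0,"yaw": 0,"fingers": 0},
])

```text
clock: 29.9
position: [0.6332, -0.0019, 0.2291]
tool_rot: [3.141, -0.0, 1.345]
force: [-0.0, 0.0, -0.8]
grip_width: 0.0854
finger_force: 0.0
```

```bash
python3 go.py .474 .102 .034; python3 -c "
import cv2;from workcell import grab_frame
im=grab_frame('top');cv2.imwrite('pics/top1.png',cv2.resize(im[140:260,155:315],None,fx=4,fy=4,interpolation=cv2.INTER_CUBIC))"
```

```text
pos [ 0.6332 -0.0019  0.2291] yaw 77.04 tool shift/0.1: [ 0.655 -1.786  1.949] grip 0.08538328124836894 [-0.   0.  -0.8]
```

View pics/top1.png

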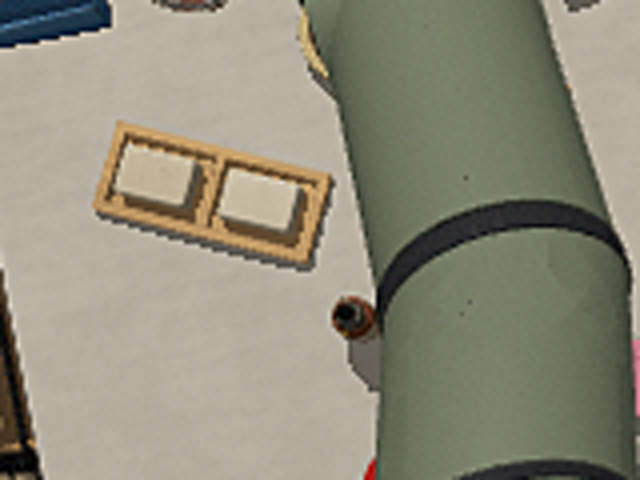

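Both soaps are in their bays and bottle_a is still standing at crop (348,312), so I'll pick up bottle_a next.

Call:
drive_tool([
  {"dx": 0.07,"dy": -0.19,"dz": 0,"yaw": 0,"fingers": 0},
  {"dx": 0.12,"dy": -0.34,"dz": 0,"yaw": 0,"fingers": 0},
  {"dx": 0.13,"dy": -0.35,"dz": 0,"yaw": 0,"fingers": 0},
  {"dx": 0.13,"dy": -0.35,"dz": 0,"yaw": 0,"fingers": 0},
  {"dx": 0.1,"dy": -0.3,"dz": 0,"yaw": 0,"fingers": 0},
  {"dx": 0.1,"dy": -0.25,"dz": 0,"yaw": 0,"fingers": 0},
  {"dx": 0,"dy": 0,"dz": 0,"yaw": 0,"fingers": 0},
  {"dx": 0,"dy": 0,"dz": 0.2,"yaw": 0,"fingers": 0},
  {"dx": 0,"dy": 0,"dz": 0.35,"yaw": 0,"fingers": 0},
  {"dx": 0,"dy": 0,"dz": 0.35,"yaw": 0,"fingers": 0},
  {"dx": 0,"dy": 0,"dz": 0.35,"yaw": 0,"fingers": 0},
  {"dx": 0,"dy": 0,"dz": 0.3,"yaw": 0,"fingers": 0},
  {"dx": 0,"dy": 0,"dz": 0.2,"yaw": 0,"fingers": 0},
  {"dx": 0,"dy": 0,"dz": 0.12,"yaw": 0,"fingers": 0},
  {"dx": 0,"dy": 0,"dz": 0.07,"yaw": 0,"fingers": 0},
  {"dx": 0,"dy": 0,"dz": 0,"yaw": 0,"fingers": 0},
  {"dx": 0,"dy": 0,"dz": 0,"yaw": 0,"fingers": 0},
])

```text
clock: 31.65
position: [0.4748, 0.1015, 0.0349]
tool_rot: [3.141, -0.0, 1.344]
force: [0.1, -0.2, 0.0]
grip_width: 0.0853
finger_force: 0.0
```

Call:
drive_tool([
  {"dx": 0,"dy": 0,"dz": 0,"yaw": 0,"fingers": 0.3},
  {"dx": 0,"dy": 0,"dz": 0,"yaw": 0,"fingers": 0.4},
  {"dx": 0,"dy": 0,"dz": 0,"yaw": 0,"fingers": 0.5},
  {"dx": 0,"dy": 0,"dz": 0,"yaw": 0,"fingers": 0.6},
  {"dx": 0,"dy": 0,"dz": 0,"yaw": 0,"fingers": 1},
  {"dx": 0,"dy": 0,"dz": 0,"yaw": 0,"fingers": 1},
  {"dx": 0,"dy": 0,"dz": 0,"yaw": 0,"fingers": 1},
  {"dx": 0,"dy": 0,"dz": 0,"yaw": 0,"fingers": 1},
  {"dx": 0,"dy": 0,"dz": 0,"yaw": 0,"fingers": 1},
])

```text
clock: 32.55
position: [0.4746, 0.1015, 0.0346]
tool_rot: [3.141, -0.0, 1.345]
force: [-1.6, -1.0, 7.0]
grip_width: 0.0312
finger_force: 38.9
```

Call:
drive_tool([
  {"dx": 0,"dy": 0,"dz": -0.1,"yaw": 0,"fingers": 1},
  {"dx": 0,"dy": 0,"dz": -0.2,"yaw": 0,"fingers": 1},
  {"dx": 0,"dy": 0,"dz": -0.3,"yaw": 0,"fingers": 1},
  {"dx": 0,"dy": 0,"dz": -0.3,"yaw": 0,"fingers": 1},
  {"dx": 0,"dy": 0,"dz": -0.3,"yaw": 0,"fingers": 1},
  {"dx": 0,"dy": 0,"dz": -0.2,"yaw": 0,"fingers": 1},
  {"dx": 0,"dy": 0,"dz": 0,"yaw": -0.07,"fingers": 1},
  {"dx": 0,"dy": 0,"dz": 0,"yaw": -0.073,"fingers": 1},
  {"dx": 0,"dy": 0,"dz": 0,"yaw": 0,"fingers": 1},
  {"dx": 0,"dy": 0,"dz": 0,"yaw": 0,"fingers": 1},
])

```text
clock: 33.55
position: [0.4743, 0.1013, 0.1746]
tool_rot: [-3.141, -0.0, 1.565]
force: [0.4, -0.3, -0.8]
grip_width: 0.0309
finger_force: 39.7
```

```bash
python3 go.py .5275 -.2205 .0457
```

```text
pos [0.4743 0.1013 0.1746] yaw 89.69 tool shift/0.1: [-3.215  0.549  1.288] grip 0.03087429837890122 [ 0.4 -0.3 -0.8]
```

Call:
drive_tool([
  {"dx": 0,"dy": 0.2,"dz": 0,"yaw": 0,"fingers": 1},
  {"dx": 0,"dy": 0.3,"dz": 0,"yaw": 0,"fingers": 1},
  {"dx": -0.1,"dy": 0.3,"dz": 0,"yaw": 0,"fingers": 1},
  {"dx": -0.3,"dy": 0.05,"dz": 0,"yaw": 0,"fingers": 1},
  {"dx": -0.35,"dy": 0,"dz": 0,"yaw": 0,"fingers": 1},
  {"dx": -0.35,"dy": 0,"dz": 0,"yaw": 0,"fingers": 1},
  {"dx": -0.35,"dy": 0,"dz": 0,"yaw": 0,"fingers": 1},
  {"dx": -0.35,"dy": 0,"dz": 0,"yaw": 0,"fingers": 1},
  {"dx": -0.35,"dy": 0,"dz": 0,"yaw": 0,"fingers": 1},
  {"dx": -0.35,"dy": 0,"dz": 0,"yaw": 0,"fingers": 1},
  {"dx": -0.35,"dy": 0,"dz": 0,"yaw": 0,"fingers": 1},
  {"dx": -0.25,"dy": 0,"dz": 0,"yaw": 0,"fingers": 1},
  {"dx": -0.11,"dy": -0.1,"dz": 0,"yaw": 0,"fingers": 1},
  {"dx": 0,"dy": -0.2,"dz": 0,"yaw": 0,"fingers": 1},
  {"dx": 0,"dy": 0,"dz": 0,"yaw": 0,"fingers": 1},
  {"dx": 0,"dy": 0,"dz": 0,"yaw": 0,"fingers": 1},
])

```text
clock: 35.15
position: [0.5289, -0.2192, 0.1746]
tool_rot: [3.141, -0.0, 1.568]
force: [0.9, 0.7, -0.9]
grip_width: 0.0311
finger_force: 39.8
```

```bash
python3 go.py .5275 -.2205 .0457; python3 -c "
import cv2;from workcell import grab_frame
a=cv2.resize(grab_frame('scene')[:300,60:460],None,fx=1.5,fy=1.5);b=grab_frame('wrist')
import numpy as np
cv2.imwrite('pics/c1.png',a)"; python3 look.py w5
```

```text
pos [ 0.5289 -0.2192  0.1746] yaw 89.84 tool shift/0.1: [-0.013 -0.014  1.289] grip 0.031128840428037614 [ 0.9  0.7 -0.9]
[ 0.5294321  -0.21903311  0.17447474] [ 3.14113201e+00 -1.51614497e-04  1.56914878e+00] [ 0.64  0.55 -0.5   1.78  0.32  0.9   0.  ]
```

View pics/c1.png

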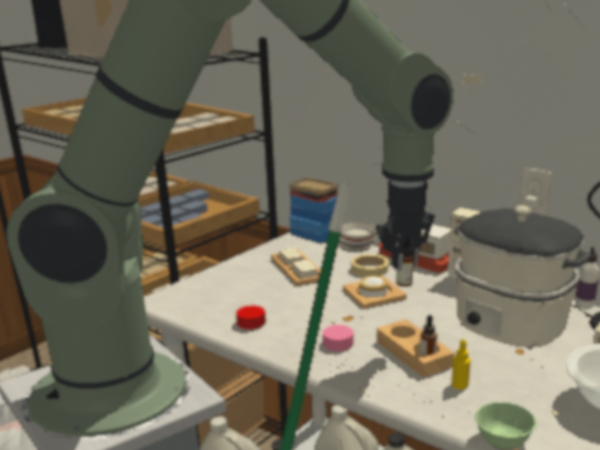

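View pics/w5.png

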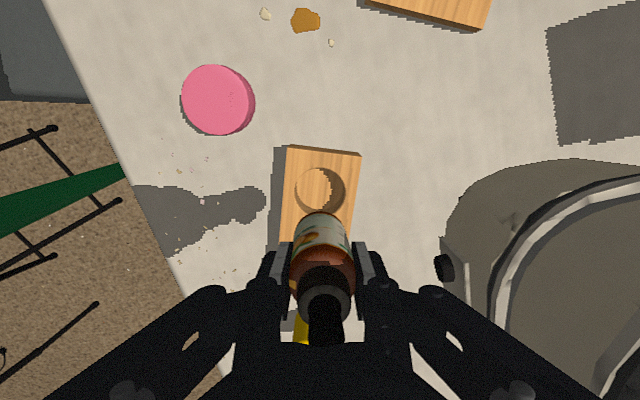

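The hole rim is centred at about (320,190), the same relative spot as in the first good placement, and the forearm is well above the broom. I'll lower the bottle.

Call:
drive_tool([
  {"dx": -0.01,"dy": -0.015,"dz": 0.1,"yaw": 0,"fingers": 1},
  {"dx": 0,"dy": 0,"dz": 0.25,"yaw": 0,"fingers": 1},
  {"dx": 0,"dy": 0,"dz": 0.25,"yaw": 0,"fingers": 1},
  {"dx": 0,"dy": 0,"dz": 0.25,"yaw": 0,"fingers": 1},
  {"dx": 0,"dy": 0,"dz": 0.2,"yaw": 0,"fingers": 1},
  {"dx": 0,"dy": 0,"dz": 0.14,"yaw": 0,"fingers": 1},
  {"dx": 0,"dy": 0,"dz": 0.06,"yaw": 0,"fingers": 1},
  {"dx": 0,"dy": 0,"dz": 0.03,"yaw": 0,"fingers": 1},
  {"dx": 0,"dy": 0,"dz": 0,"yaw": 0,"fingers": 1},
  {"dx": 0,"dy": 0,"dz": 0,"yaw": 0,"fingers": 1},
])

```text
clock: 36.3
position: [0.5278, -0.2208, 0.047]
tool_rot: [3.141, 0.0, 1.569]
force: [0.3, -0.3, 0.2]
grip_width: 0.0312
finger_force: 39.8
```

Call:
drive_tool([
  {"dx": 0,"dy": 0,"dz": 0.02,"yaw": 0,"fingers": 1},
  {"dx": 0,"dy": 0,"dz": 0,"yaw": 0,"fingers": 1},
  {"dx": 0,"dy": 0,"dz": 0,"yaw": 0,"fingers": 0.5},
  {"dx": 0,"dy": 0,"dz": 0,"yaw": 0,"fingers": 0.3},
  {"dx": 0,"dy": 0,"dz": 0,"yaw": 0,"fingers": 0},
  {"dx": 0,"dy": 0,"dz": 0,"yaw": 0,"fingers": 0},
  {"dx": 0,"dy": 0,"dz": 0,"yaw": 0,"fingers": 0},
  {"dx": 0,"dy": 0,"dz": 0,"yaw": 0,"fingers": 0},
  {"dx": 0,"dy": 0,"dz": -0.1,"yaw": 0,"fingers": 0},
  {"dx": 0,"dy": 0,"dz": -0.3,"yaw": 0,"fingers": 0},
  {"dx": 0,"dy": 0,"dz": -0.4,"yaw": 0,"fingers": 0},
  {"dx": 0,"dy": 0,"dz": -0.4,"yaw": 0,"fingers": 0},
  {"dx": 0,"dy": 0,"dz": -0.4,"yaw": 0,"fingers": 0},
  {"dx": 0,"dy": 0,"dz": -0.3,"yaw": 0,"fingers": 0},
  {"dx": -0.3,"dy": 0,"dz": -0.1,"yaw": 0,"fingers": 0},
  {"dx": -0.4,"dy": 0,"dz": 0,"yaw": 0,"fingers": 0},
  {"dx": -0.4,"dy": 0,"dz": 0,"yaw": 0,"fingers": 0},
  {"dx": -0.3,"dy": 0,"dz": 0,"yaw": 0,"fingers": 0},
  {"dx": 0,"dy": 0,"dz": 0,"yaw": 0,"fingers": 0},
  {"dx": 0,"dy": 0,"dz": 0,"yaw": 0,"fingers": 0},
])

```text
clock: 38.3
position: [0.5269, -0.3608, 0.2446]
tool_rot: [3.141, -0.0, 1.568]
force: [-0.2, 1.9, 0.6]
grip_width: 0.0855
finger_force: 0.0
```

```bash
python3 look.py w6; python3 -c "
import cv2,numpy as np;from workcell import grab_frame
a=grab_frame('top')[120:270,150:480];b=cv2.imread('pics/w6.png')
a=cv2.resize(a,(640,291));b=cv2.resize(b,(480,300));b=cv2.copyMakeBorder(b,0,0,0,160,0)
cv2.imwrite('pics/fin.png',np.vstack([a,b]))"
```

```text
[ 0.52692979 -0.36079921  0.24464001] [ 3.14144657e+00 -4.64735206e-04  1.56831516e+00] [ 0.83  0.57 -0.49  1.53  0.28  1.12  0.27]
```

View pics/fin.png

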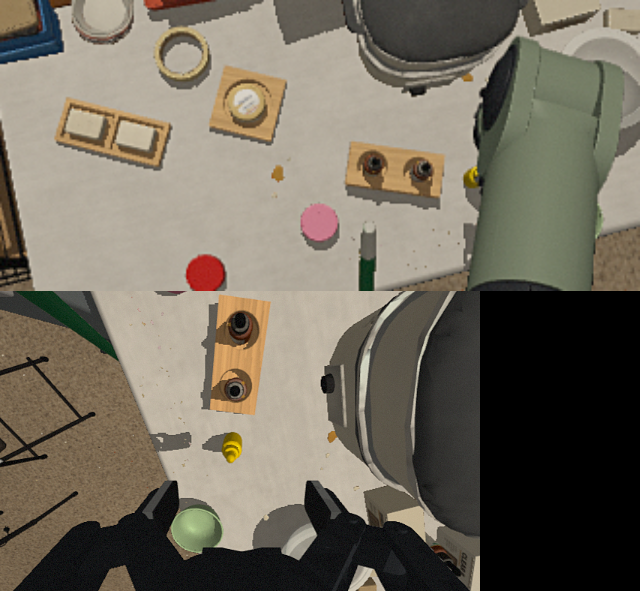

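The final views show everything in place: both bars flat in their bays, the pot in its recess, and both bottles upright in the rack. The tape, the bowl and the decoys look undisturbed, and the hand is clear.

```bash
python3 -c "
from workcell import workorder
print(workorder.job_done())"
```

```text
the job is handed in; nothing more can be done
None
```

All five goods are in their holders (bars in the tray bays, bottles upright in the rack, pot in its recess), tape and bowl untouched, and the job was handed in at about 38 s of the 136 s allowed; no verdict was returned.

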